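# Unhook the wooden tote and load the finished foot

### The arm

A 7-joint arm with a two-finger parallel gripper is mounted at the origin on the work surface. World frame = base frame: x ahead of the robot, y to its left, z up, the work surface at z = 0. Lengths are in m, angles in rad, forces in N, time in s.
With the tool pointing down it reaches from about 0.425 to 0.875 m from the base axis. Payload 4.7 kg.
Tool frame: the origin (TCP) lies midway between the tips of the shut fingers; the grasp point (between the pads) lies 19 mm behind it (ctrl.grip_point_offset is the distance from the TCP to the grasp point, in m); z points along the fingers, y is the line along which they close (so a half turn about z gives the same grasp; the last joint's range is limited). The gripper opens to 87 mm and grips with 3 to 60 N. Pads are 19 mm wide; open, the fingers measure 117 mm over their backs; the gripper's body (75 mm by 190 mm) begins 51 mm behind the grasp point.
Start: joints at [1.16, 0.321, -0.07, 1.45, 0.023, 1.371, -0.057], TCP at [0.268, -0.592, 0.223] pointing down, gripper open.
Joint ranges: [-2.86, 2.86], [-0.3, 2.09], [-1.38, 1.24], [0.06, 2.45], [-1.56, 4.7], [0.09, 2.05], [-2.69, 2.69]. Speed limits (rad/s): [2.57, 2.57, 3.14, 3.14, 3.14, 3.14, 3.14].

### API

Orientations are given as a rotation vector (axis times angle).
In Python, from bench import ctrl gives the robot as it stands.
- The arm moves only by the tool move_arm, never from a script. Its argument "increments" is text: rows parted by semicolons, each of 7 numbers parted by spaces: the shift along the world's x, y, z in mm, then the turn, a rotation vector about the world's x, y, z in degrees, then the closure in counts, from 0 (fully open) to 255 (shut). A call has exactly 8 rows; each row shifts and turns the commanded pose from where the row before left it; what a row does not reach is not made up. A row lasts 1/12 s, in which the tool goes at most 41.7 mm and 7.16 degrees, less where a joint would pass 70% of its speed; a pose out of reach is approached as far as the arm can. A call with a gripper value outside its range is refused whole. The fingers move at their own pace and stop on an object; "grip_force" is the grip in N (left out, the last holds). Time passes only in rows, so rows that do not move let the fingers close, or fill a call up. It gives the time, the measured TCP pose, the force, the opening and the grip force at its end, in the units of the state.
- ctrl.get_state(): the state, without advancing time (a new reading comes with each control period).
- ctrl.get_image(name): name is "side" or "top"; returns a dict with "frame" (480x640x3 uint8, red, green, blue), "depth" (480x640 float32, m along the optical axis (not along the pixel's ray), 0 where there is no reading), "fx", "fy", "cx", "cy" (pixels), "position" and "orientation" of the camera in the world. Camera axes: x right, y down, z forward; pixel columns grow to the right and rows downward; lengths in m; the calibration is good to about 2 mm. A picture is of the moment at which its call begins.
- ctrl.close_job(): hands the job in; it is judged then, once.
Trained networks look in a picture, given as the dict that the camera call returned (one of the last four; its "shot" number tells which), for a name from the list of things; names that differ only in an ending like _2 or _b are one class to them, and where a whole thing is asked for, a point or a joint stands for the part that bears it (a point fixed in the world has none). Each returns a list of dicts, best first, with "score" (0 to 1); they miss things now and then, are a little off and sometimes report something else, mostly with a low value. They report only what shows in the picture. A call takes as long as a camera call.
- ctrl.find_in(target, picture): "centre" ([x, y, z] in m, in world coordinates, good to about 4 mm: the middle of the surface that is visible of it).
- ctrl.silhouettes(target, picture): "region" (480x640 bool, what is visible of it).
The state is a dict: "time": time; "joint_positions": joint angles; "qd": joint speeds; "joint_torque": joint torques, N m; "position": TCP position; "tool_rot": TCP orientation; "ft_force": force on the tool from outside, world axes, zero at the start; "torque": the same for the moment, N m; "grip_width": opening from 0.0 (shut) to 1.0 (fully open); "grip_force": force on a finger pad.
Only numpy, scipy, OpenCV 4.12 (cv2) and the standard library are available. Lean on these libraries where they do the work, as an engineer would, in place of code of your own. Each camera call takes 0.05 s, during which the arm holds its last target. There are 200 camera calls.

### The job

Take the hanging plywood tote off the twin hook: push its dowel handle back against the two sprung keepers to press them open, away from the hook tips, then lift it over the tips and off. Stand the tote squarely in the middle of the dark packing board, then take the finished turned foot from the lathe's catch tray and stand it upright inside the tote. Leave the square blank and the stub where they stand in the tray and do not disturb the mallet, the oil bottle or the mug.

Things in the scene. Friction and masses are not known exactly. Their poses are not given: they have to be found in the camera images.
- hook: Fixed grey steel stand: two equal hook arms (10 mm thick, 74 mm free between them). Origin on the bench under the handle's seat; x runs from the hook tips (open, robot's side) level to the back plate, whose front is at x = 136 mm; y along the hung handle, z up. Nothing is higher than 217 mm. To free the handle: push it along +x against the keepers, lift it over the lips, draw it out along -x.
- hook_seat (a point): Centre of the hung handle's seat, 195 mm above the bench, midway between the arms; axes as hook. The arms are level bars, 9 to 21 mm below this point, pivot lugs down to 34 mm. After clearing the lips draw the handle at least 125 mm along -x from here before lifting it 55 mm or more, or the tote's rear wall strikes the arms from below.
- hook_lip (a point): Midway between the ends of the two lips: each upturned hook tip has a lip, 13 to 22 mm above the seat, reaching back over the handle to 4 mm beyond the seat. This point is 22 mm above and 4 mm (+x) behind the seat. The handle cannot rise straight up: push it 15 to 20 mm along +x (13 needed, 25 at most), then lift it 32 mm or more to pass over.
- keeper_left (a joint): Sprung steel flap, 47 mm long, outside the left (+y) hook arm, hinged 20 mm behind (+x) and 24 mm below the seat, leaning on the handle from behind. 0 = closed; grows as its top is pushed along the hook's +x, to 0.95 rad; 0.48 when the handle just clears the lip, 0.6 at a push of 16 mm. The two together need 5 to 12 N at the handle and spring shut by themselves.
- keeper_right (a joint): The same on the right (-y) hook arm.
- tote: Open plywood tote, 190 (x) by 150 mm (y), about 0.45 kg, hanging at first. Origin: centre of its underside; z up. Floor 6 mm thick, walls 45 mm high; inside 178 by 134 mm. At y = +/-71 mm an upright, 46 mm wide and 8 mm thick, rises to 151 mm and carries the handle, which divides the mouth into two halves (-x and +x), each 80 mm wide beside it.
- tote_handle (a point): Centre of the tote's round dowel handle: 18 mm diameter, 134 mm long between the uprights, along the tote's y, 135 mm above the tote's underside. While it hangs, it can be pinched from above at its middle, between the hook arms.
- board_top (a point): Centre of the upper face of the fixed dark wooden packing board, 220 mm (x) by 180 mm (y), 12 mm thick; the tote goes here with its long side along the board's.
- tray: Fixed sheet-steel catch tray, 150 mm (x) by 230 mm (y), 30 mm high, 3 mm walls, floor 3 mm thick; origin at the centre of its underside. It holds the turned foot, the square blank and the square stub standing in a row along its y, in any order, about 68 mm apart and up to 30 mm off its middle line.
- foot_mid (a point): Centre, half-way up, of a finished turned wooden foot standing upright: 115 mm high, 50 mm diameter at the base, narrow waist, straight 40 mm diameter neck over the top 47 mm (grip it there, about 30 mm above this point). 0.13 kg; z up.
- blank: Unturned square wooden blank, 46 by 46 by 125 mm, standing in the tray; origin at the centre of its underside. Stays where it is.
- stub: Waste stub: square wooden block 44 by 44 by 75 mm standing in the tray; origin at the centre of its underside. Stays where it is.
- mallet: Turned wooden carver's mallet standing on its head, 245 mm high, 82 mm diameter, bystander; origin at the centre of its underside.
- oil: Brown glass oil bottle, 150 mm high, 64 mm diameter, bystander; origin at the centre of its underside.
- mug: White mug, 90 mm high, 80 mm diameter, bystander; origin at the centre of its underside.

How it is judged:
By the outcome, as a careful person would: the job done as asked, in the order asked, and still so for the second after the job is handed in, with the robot touching nothing.
It also fails if it takes over 66 s, if anything falls off the work surface, if the arm or the gripper's body presses on something with over 40 N, if the wrist force passes 120 N, or if a joint passes its speed limit or range.

## Working session

There is one attempt and no reset: what is moved stays moved. The work goes in short steps, Python scripts to look and compute and a tool call to move; the robot and the scene stay as the last step left them, time stands still between calls to the robot, and variables do not carry over. Pictures are saved under pics/ and viewed, at most 10 in all, crops included, and the job is handed in when it is done.

Besides the shell and the picture viewer there is one more tool, called as name(argument=value, ...) on one line, values as JSON. move_arm: Moves the arm, as the interface text tells. Its arguments: {"type":"object","properties":{"increments":{"type":"string"},"grip_force":{"type":"number"}},"required":["increments"]}

```bash
ls; mkdir -p pics; cat > h.py <<'E'
import numpy as np, cv2
from scipy.spatial.transform import Rotation as R
from bench import ctrl
def Rm(o):
    o=np.array(o,float)
    if o.shape==(3,3): return o
    return R.from_rotvec(o).as_matrix() if o.size==3 else R.from_quat(o).as_matrix()
def cloud(p):
    d=p["depth"]; v,u=np.indices(d.shape)
    c=np.stack([(u-p["cx"])/p["fx"]*d,(v-p["cy"])/p["fy"]*d,d],-1)
    w=c@Rm(p["orientation"]).T+np.array(p["position"]); w[d==0]=np.nan
    return w
E
python3 - <<'E'
from h import *
s=ctrl.get_state(); print({k:np.round(v,3) for k,v in s.items()})
ims=[]
for n in("side","top"):
    p=ctrl.get_image(n); print(n,p["position"],p["orientation"],p["fx"],p["shot"])
    cv2.imwrite(f"pics/{n}0.png",p["frame"][:,:,::-1]); np.save(f"{n}0.npy",cloud(p))
    for t in ["hook","tote","tote_handle","keeper_left","board_top","tray","foot_mid","blank","stub","mallet","oil","mug"]:
        r=ctrl.find_in(t,p); print(t,[(np.round(q["centre"],3).tolist(),round(q["score"],2)) for q in r[:2]])
E
```

```text
pics
{'time': np.float64(0.0), 'joint_positions': array([ 1.16 ,  0.322, -0.07 ,  1.452,  0.023,  1.371, -0.057]), 'qd': array([-0.001,  0.002, -0.   ,  0.001,  0.002, -0.001, -0.001]), 'joint_torque': array([ 0.0000e+00, -4.9129e+01, -4.0400e-01, -3.1253e+01, -6.4000e-02,
        4.4000e-02,  0.0000e+00]), 'position': array([ 0.268, -0.592,  0.221]), 'tool_rot': array([-3.069e+00, -6.620e-01,  1.000e-03]), 'ft_force': array([ 0.316, -0.576, -0.465]), 'torque': array([0.003, 0.035, 0.008]), 'grip_force': np.float64(0.0), 'grip_width': np.float64(1.001)}
side [0.116051   0.59334165 0.97591775] [-1.01153034  2.5423647  -0.95251244] 480.2853432866292 1
hook [([0.674, 0.271, 0.152], 0.8)]
tote [([0.538, 0.223, 0.079], 0.7), ([0.55, -0.329, 0.086], 0.63)]
tote_handle [([0.536, 0.22, 0.08], 0.66)]
keeper_left [([0.72, -0.189, 0.084], 0.49)]
board_top [([0.538, 0.224, 0.081], 0.51)]
tray []
foot_mid [([0.551, -0.327, 0.088], 0.95)]
blank [([0.532, -0.387, 0.088], 0.7)]
stub [([0.542, -0.245, 0.059], 0.63)]
mallet [([0.772, -0.066, 0.117], 0.55)]
oil []
mug [([0.45, 0.506, 0.041], 0.94)]
top [0.43666906 0.06465373 1.48602156] [-2.16406254  2.17198829 -0.14077352] 446.6454793460628 2
hook [([0.675, 0.247, 0.181], 0.65)]
tote [([0.541, 0.23, 0.068], 0.77)]
tote_handle [([0.539, 0.232, 0.068], 0.96)]
keeper_left []
board_top [([0.503, -0.028, 0.013], 0.91)]
tray [([0.542, -0.324, 0.005], 0.69)]
foot_mid [([0.557, -0.328, 0.1], 0.81)]
blank [([0.541, -0.39, 0.128], 0.61)]
stub [([0.547, -0.256, 0.077], 0.54), ([0.542, -0.326, 0.001], 0.33)]
mallet [([0.778, -0.078, 0.126], 0.6)]
oil [([0.715, -0.198, 0.103], 0.83)]
mug [([0.44, 0.516, 0.038], 0.8)]
```

View pics/side0.png

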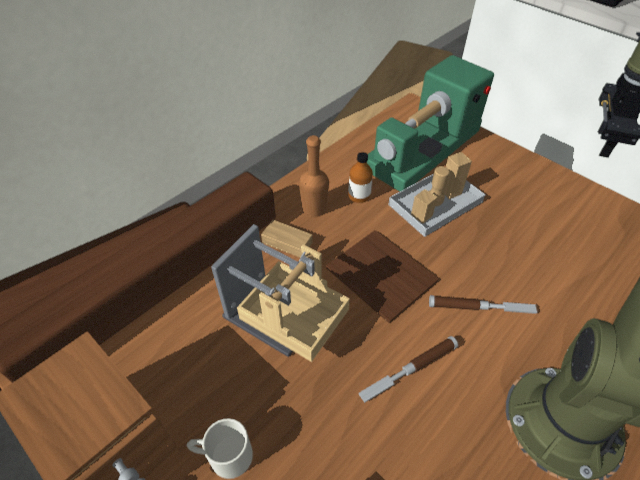

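View pics/top0.png

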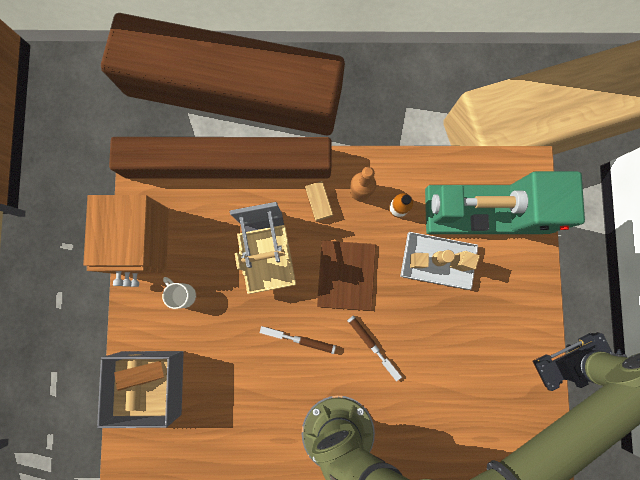

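```bash
python3 - <<'E'
from h import *
w=np.load("top0.npy").reshape(-1,3); w2=np.load("side0.npy").reshape(-1,3)
def rect(n,P):
    print(n,len(P),'mean',np.round(np.nanmean(P,0),3), end=' ')
    if len(P)>5:
        c,s,a=cv2.minAreaRect((P[:,:2]*1000).astype(np.float32)); print('rect',np.round(c),np.round(s),round(a,1))
def box(P,x,y,z):
    return P[(P[:,0]>x[0])&(P[:,0]<x[1])&(P[:,1]>y[0])&(P[:,1]<y[1])&(P[:,2]>z[0])&(P[:,2]<z[1])]
for n,P in(("top",w),("side",w2)):
    print(n)
    rect("board",box(P,(.35,.68),(-.16,.11),(.007,.018)))
    rect("handle",box(P,(.4,.66),(.1,.34),(.19,.212)))
    rect("tote rim",box(P,(.38,.7),(.08,.38),(.090,.115)))
    rect("hook high",box(P,(.4,.8),(.1,.45),(.212,.23)))
    rect("foot",box(P,(.45,.65),(-.36,-.29),(.112,.124)))
    rect("blank",box(P,(.45,.65),(-.45,-.35),(.124,.134)))
    rect("stub",box(P,(.45,.65),(-.3,-.19),(.073,.084)))
    rect("tray",box(P,(.4,.7),(-.5,-.15),(.022,.036)))
    rect("mallet",box(P,(.7,.9),(-.15,.02),(.1,.3)))
    rect("oil",box(P,(.6,.85),(-.3,-.13),(.05,.16)))
E
```

```text
top
board 3377 mean [ 0.5   -0.029  0.012] rect [513. -25.] [269. 324.] 89.7
handle 366 mean [0.549 0.225 0.203] rect [582. 232.] [119. 151.] 12.1
tote rim 477 mean [0.563 0.23  0.104] rect [569. 230.] [232. 151.] 10.7
hook high 103 mean [0.541 0.231 0.216] rect [546. 225.] [ 44. 148.] 9.2
foot 125 mean [ 0.554 -0.337  0.118] rect [ 554. -337.] [38. 38.] 46.8
blank 210 mean [ 0.541 -0.401  0.128] rect [ 542. -401.] [47. 46.] 71.4
stub 183 mean [ 0.546 -0.264  0.078] rect [ 546. -264.] [46. 42.] 89.6
tray 426 mean [ 0.567 -0.333  0.029] rect [ 582. -328.] [308. 215.] 79.1
mallet 562 mean [ 0.777 -0.077  0.154] rect [781. -79.] [79. 71.] 67.3
oil 468 mean [ 0.719 -0.22   0.11 ] rect [ 712. -237.] [125. 136.] 90.0
side
board 5170 mean [ 0.498 -0.027  0.013] rect [493. -43.] [231. 296.] 86.4
handle 827 mean [0.546 0.229 0.203] rect [584. 231.] [117. 153.] 11.3
tote rim 1791 mean [0.566 0.233 0.102] rect [577. 228.] [245. 153.] 11.0
hook high 260 mean [0.543 0.226 0.216] rect [548. 223.] [ 46. 150.] 10.6
foot 138 mean [ 0.556 -0.337  0.119] rect [ 556. -340.] [38. 43.] 17.1
blank 219 mean [ 0.543 -0.401  0.13 ] rect [ 543. -403.] [52. 49.] 73.1
stub 219 mean [ 0.548 -0.264  0.079] rect [ 548. -266.] [49. 45.] 88.4
tray 904 mean [ 0.566 -0.322  0.029] rect [ 582. -326.] [310. 217.] 76.7
mallet 973 mean [ 0.778 -0.072  0.159] rect [780. -76.] [78. 65.] 48.6
oil 813 mean [ 0.719 -0.213  0.104] rect [ 714. -238.] [127.  81.] 86.9
```

Side view: tote hangs at (290,300) with the back plate at (245,270), board at (390,275) and tray at (437,205). The top view shows the foot at (446,257), between the blank and the stub. Next I refine the poses and check the lathe's clearance.

```bash
python3 - <<'E'
from h import *
T=np.load("top0.npy"); S=np.load("side0.npy")
fT=cv2.imread("pics/top0.png").astype(int); fS=cv2.imread("pics/side0.png").astype(int)
def box(P,x,y,z):
    P=P.reshape(-1,3);return P[(P[:,0]>x[0])&(P[:,0]<x[1])&(P[:,1]>y[0])&(P[:,1]<y[1])&(P[:,2]>z[0])&(P[:,2]<z[1])]
for n,P in(("top",T),("side",S)):
    a=np.radians(10.5); ex=np.array([np.cos(a),np.sin(a)]); ey=np.array([-ex[1],ex[0]])
    # handle: near guess, central 60mm (between arms)
    Q=box(P,(.4,.7),(.1,.35),(.185,.208)); l=(Q[:,:2]-[.543,.227])@np.c_[ex,ey]
    for yc in(-25,-10,0,10,25):
        m=(abs(l[:,1]*1000-yc)<8)&(abs(l[:,0])<.03); q=Q[m]
        if len(q)>3: print(n,'handle',yc,len(q),'topz',round(q[:,2].max(),4),'x',np.round(np.percentile(l[m,0]*1000,[2,50,98]),1))
    m=(abs(l[:,0])<.012)&(abs(l[:,1])<.03)
    print('dir',np.degrees(np.arctan2(*(cv2.fitLine(Q[m][:,:2].astype(np.float32),cv2.DIST_HUBER,0,.01,.01).ravel()[:2])*[-1,1])) if 0 else cv2.fitLine(Q[m][:,:2].astype(np.float32),cv2.DIST_HUBER,0,.01,.01).ravel())
    Q=box(P,(.4,.7),(.1,.35),(.209,.2125)); l=(Q[:,:2]-[.543,.227])@np.c_[ex,ey]*1000
    for s in(-1,1):
        m=(s*l[:,1]>60)&(abs(l[:,0])<40)
        if m.sum()>5: print(n,'upright',s,m.sum(),np.round(Q[m].mean(0),4),cv2.minAreaRect((Q[m][:,:2]*1000).astype(np.float32)))
for n,P,f in(("top",T,fT),("side",S,fS)):
    dark=(f[:,:,2]<115)|(P[:,:,2]>.0085)
    m=(np.abs(P[:,:,2]-.012)<.006)&(P[:,:,0]>.36)&(P[:,:,0]<.64)&(P[:,:,1]>-.15)&(P[:,:,1]<.09)&(f[:,:,2]<115)
    m=cv2.morphologyEx(m.astype(np.uint8),cv2.MORPH_CLOSE,np.ones((3,3)));m=cv2.morphologyEx(m,cv2.MORPH_OPEN,np.ones((7,7)))
    k,lab,st,_=cv2.connectedComponentsWithStats(m); i=1+st[1:,4].argmax()
    q=P[lab==i]; q=q[~np.isnan(q[:,0])]; print(n,'board',cv2.minAreaRect((q[:,:2]*1000).astype(np.float32)), np.round(np.median(q[:,2]),4))
L=box(T,(.6,.85),(-.7,-.2),(.06,.4)); L=L[(L[:,1]<-.27)]; print('lathe min x',np.percentile(L[:,0],1),'z max',L[:,2].max())
for n,P in(("top",T),("side",S)):
    Q=box(P,(.45,.65),(-.36,-.315),(.113,.124)); print(n,'foot',cv2.minEnclosingCircle((Q[:,:2]*1000).astype(np.float32)),Q[:,2].mean())
E
```

```text
top handle -25 33 topz 0.207 x [-2.7  3.9 13. ]
top handle -10 33 topz 0.208 x [-3.2  3.7 12.9]
top handle 0 33 topz 0.2079 x [-3.3  3.8 12.9]
top handle 10 34 topz 0.2068 x [-3.7  3.9 13.2]
top handle 25 33 topz 0.2076 x [-3.5  3.7 13.1]
dir [ 0.18637738 -0.98247826  0.5450285   0.23124838]
top upright -1 23 [0.5631 0.1558 0.2106] ((561.4459838867188, 155.71730041503906), (42.47908020019531, 7.363496780395508), 11.439332962036133)
top upright 1 20 [0.5368 0.2958 0.2106] ((534.167724609375, 295.3550720214844), (43.150299072265625, 7.623467922210693), 8.965303421020508)
side handle -25 61 topz 0.2071 x [-2.   3.  13.4]
side handle -10 64 topz 0.2066 x [-2.6  3.2 13.7]
side handle 0 63 topz 0.2069 x [-2.5  2.5 13.3]
side handle 10 64 topz 0.2075 x [-2.8  2.9 13.6]
side handle 25 28 topz 0.2059 x [-9.2  4.1 16.8]
dir [ 0.17050718 -0.98535645  0.5475105   0.21872531]
side upright -1 55 [0.5633 0.1543 0.211 ] ((562.7003173828125, 155.5812225341797), (45.31711196899414, 13.722845077514648), 8.651545524597168)
side upright 1 67 [0.5363 0.2932 0.2111] ((536.7404174804688, 293.1142272949219), (44.11338806152344, 8.31496810913086), 10.726527214050293)
top board ((500.18267822265625, -10.407302856445312), (144.20294189453125, 129.3518829345703), 87.43378448486328) 0.0121
side board ((507.5048828125, -35.12159729003906), (197.6263427734375, 231.19168090820312), 86.13691711425781) 0.0136
lathe min x 0.6351377086859177 z max 0.22834658725611656
top foot ((553.4810791015625, -337.0511779785156), 20.586517333984375) 0.117930020440109
side foot ((555.3570556640625, -340.1377258300781), 22.044031143188477) 0.11898798569096096
```

move_arm(increments="19 33 10 0 0 3.2 0;19 33 10 0 0 3.2 0;19 33 10 0 0 3.2 0;19 33 10 0 0 3.2 0;19 33 10 0 0 3.2 0;19 33 10 0 0 3.2 0;19 33 10 0 0 3.2 0;19 33 10 0 0 3.2 0", grip_force=40)

```text
time: 1.97
position: [0.4205, -0.3265, 0.3034]
tool_rot: [2.845, 1.33, 0.0]
ft_force: [1.0, -0.7, 0.8]
grip_width: 0.997
grip_force: 0.0
```

move_arm(increments="19 33 10 0 0 3.2 0;19 33 10 0 0 3.2 0;19 33 10 0 0 3.2 0;19 33 10 0 0 3.2 0;5 38 0 0 0 3.2 0;5 38 0 0 0 3.2 0;5 38 0 0 0 3.2 0;5 38 0 0 0 3.2 0")

```text
time: 2.63
position: [0.5159, -0.0424, 0.3429]
tool_rot: [2.48, 1.927, 0.0]
ft_force: [0.7, 0.5, 0.8]
grip_width: 0.999
grip_force: 0.0
```

move_arm(increments="5 38 0 0 0 3.2 0;5 38 0 0 0 3.2 0;5 38 0 0 0 3.2 0;5 38 0 0 0 3.2 0;5 38 0 0 0 3.2 0;5 38 0 0 0 3.2 0;5 38 0 0 0 3.2 0;0 0 0 0 0 2.7 0")

```text
time: 3.3
position: [0.5484, 0.2315, 0.3423]
tool_rot: [-1.985, -2.429, -0.006]
ft_force: [-2.4, 0.4, -1.0]
grip_width: 0.998
grip_force: 0.0
```

```bash
cat >> h.py <<'E'
def st():
    s=ctrl.get_state(); r=R.from_rotvec(s["tool_rot"]).as_matrix()
    print('t',round(float(s["time"]),2),'tcp',np.round(s["position"],4),'yaw(y)',round(float(np.degrees(np.arctan2(r[1,1],r[0,1]))),2),'z',np.round(r[:,2],3),'f',np.round(s["ft_force"],1),'w',round(float(s["grip_width"]),3),'gf',round(float(s["grip_force"]),1))
    return s
E
python3 - <<'E'
from h import *
st()
T=np.load("top0.npy"); S=np.load("side0.npy")
for n,P in(("top",T),("side",S)):
    z=cv2.medianBlur(np.nan_to_num(P[:,:,2]).astype(np.float32),3)
    m=((z>.0075)&(z<.02)&(P[:,:,0]>.36)&(P[:,:,0]<.66)&(P[:,:,1]>-.16)&(P[:,:,1]<.11)).astype(np.uint8)
    m=cv2.morphologyEx(m,cv2.MORPH_OPEN,np.ones((9,9)))
    k,lab,s,_=cv2.connectedComponentsWithStats(m); i=1+s[1:,4].argmax()
    q=P[lab==i]; print(n,cv2.minAreaRect((q[:,:2]*1000).astype(np.float32)),s[i,4],q.mean(0))
    # tray rim / lathe
q=T.reshape(-1,3)
for zl in(.05,.1,.14,.18):
  m=(q[:,2]>zl)&(q[:,1]<-.26)&(q[:,1]>-.5)&(q[:,0]>.6)&(q[:,0]<.9); print('lathe',zl,np.round(np.nanpercentile(q[m],1,axis=0),3),m.sum())
E
```

```text
t 3.3 tcp [0.5484 0.2315 0.3423] yaw(y) 11.49 z [-0.002  0.006 -1.   ] f [-2.4  0.4 -1. ] w 0.998 gf 0.0
top ((501.24005126953125, -29.207603454589844), (179.84170532226562, 218.97378540039062), 86.3558349609375) 3508 [ 0.50011928 -0.02926567  0.01213558]
side ((503.94244384765625, -32.24395751953125), (183.591796875, 220.59716796875), 85.9068832397461) 4831 [ 0.50008878 -0.02910952  0.01357746]
lathe 0.05 [ 0.642 -0.498  0.05 ] 2391
lathe 0.1 [ 0.667 -0.497  0.102] 1482
lathe 0.14 [ 0.668 -0.497  0.141] 1318
lathe 0.18 [ 0.737 -0.353  0.182] 1
```

move_arm(increments="0 1 -20 0 0 0 0;-1 1 -20 0 0 0 0;-1 1 -20 0 0 0 0;0 0 -20 0 0 0 0;0 0 0 0 0 0 0;0 0 0 0 0 0 0;0 0 0 0 0 0 0;0 0 0 0 0 0 0")

```text
time: 3.97
position: [0.5497, 0.2252, 0.2643]
tool_rot: [2.005, 2.417, 0.004]
ft_force: [1.1, 0.3, 0.6]
grip_width: 1.001
grip_force: 0.0
```

```bash
python3 - <<'E'
from h import *
st()
p=ctrl.get_image("side"); cv2.imwrite("pics/s1.png",cv2.resize(p["frame"][150:390,160:400,::-1],None,fx=2.4,fy=2.4))
E
```

```text
t 3.97 tcp [0.5497 0.2252 0.2643] yaw(y) 10.63 z [ 0.003  0.001 -1.   ] f [1.1 0.3 0.6] w 1.001 gf 0.0
```

View pics/s1.png

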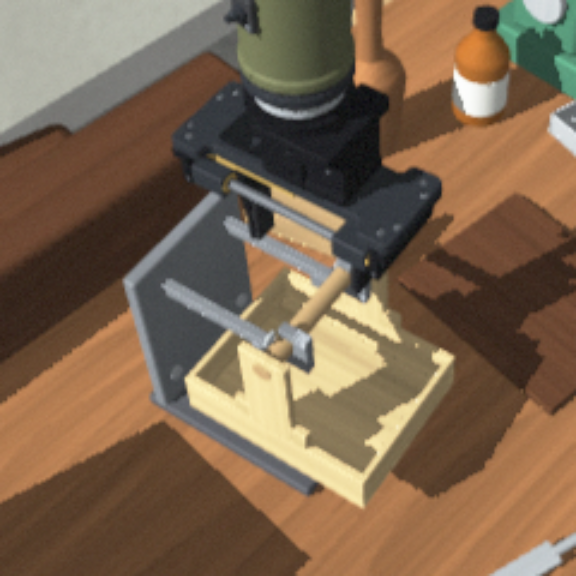

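The crop shows the fingers straddling the handle (about (320,290)) between the arms. I'll go down and grip.

move_arm(increments="0 0 -18 0 0 0 0;0 0 -18 0 0 0 0;0 0 -18 0 0 0 0;0 0 -18 0 0 0 0;0 0 -16 0 0 0 0;0 0 0 0 0 0 0;0 0 0 0 0 0 0;0 0 0 0 0 0 120")

```text
time: 4.68
position: [0.5497, 0.2252, 0.1762]
tool_rot: [2.005, 2.417, 0.003]
ft_force: [0.2, 0.2, -0.0]
grip_width: 0.972
grip_force: 0.0
```

move_arm(increments="0 0 0 0 0 0 255;0 0 0 0 0 0 255;0 0 0 0 0 0 255;0 0 0 0 0 0 255;0 0 0 0 0 0 255;0 0 0 0 0 0 255;0 0 0 0 0 0 255;0 0 0 0 0 0 255")

```text
time: 5.35
position: [0.5488, 0.2247, 0.1746]
tool_rot: [2.006, 2.418, -0.0]
ft_force: [0.8, -0.0, -0.1]
grip_width: 0.403
grip_force: 0.0
```

```bash
python3 - <<'E'
from h import *
st()
E
```

```text
t 5.35 tcp [0.5488 0.2247 0.1746] yaw(y) 10.64 z [ 0. -0. -1.] f [ 0.8 -0.  -0.1] w 0.403 gf 0.0
```

move_arm(increments="0 0 0 0 0 0 255;0 0 0 0 0 0 255;0 0 0 0 0 0 255;0 0 0 0 0 0 255;0 0 0 0 0 0 255;0 0 0 0 0 0 255;0 0 0 0 0 0 255;0 0 0 0 0 0 255")

```text
time: 6.02
position: [0.5491, 0.2247, 0.1746]
tool_rot: [2.006, 2.417, 0.001]
ft_force: [2.3, 1.1, -0.8]
grip_width: 0.192
grip_force: 40.0
```

move_arm(increments="2.8 0.5 0 0 0 0 255;2.8 0.5 0 0 0 0 255;2.8 0.5 0 0 0 0 255;2.8 0.5 0 0 0 0 255;2.8 0.5 0 0 0 0 255;2.8 0.6 0 0 0 0 255;0 0 0 0 0 0 255;0 0 0 0 0 0 255")

```text
time: 6.68
position: [0.5614, 0.2277, 0.1745]
tool_rot: [-2.001, -2.416, 0.013]
ft_force: [-11.1, -3.5, 7.3]
grip_width: 0.193
grip_force: 40.0
```

move_arm(increments="2 0.4 0 0 0 0 255;2 0.4 0 0 0 0 255;0 0 0 0 0 0 255;0 0 0 0 0 0 255;0 0 0 0 0 0 255;0 0 0 0 0 0 255;0 0 0 0 0 0 255;0 0 0 0 0 0 255")

```text
time: 7.35
position: [0.5637, 0.2281, 0.1744]
tool_rot: [-2.0, -2.415, 0.018]
ft_force: [-16.7, -4.6, 10.1]
grip_width: 0.188
grip_force: 40.0
```

```bash
python3 - <<'E'
from h import *
s=st(); print(np.round(s["torque"],2))
p=ctrl.get_image("side"); cv2.imwrite("pics/s2.png",cv2.resize(p["frame"][210:370,190:370,::-1],None,fx=3.5,fy=3.5,interpolation=cv2.INTER_CUBIC))
W=cloud(p)
P=W.reshape(-1,3)
a=np.radians(10.6); E=np.array([[np.cos(a),np.sin(a)],[-np.sin(a),np.cos(a)]])
l=(P[:,:2]-[.549,.2247])@E.T*1000
for zl,zh,n in((.2085,.2135,'upr top'),(.195,.2075,'handle')):
  for sgn in(-1,1):
    m=(P[:,2]>zl)&(P[:,2]<zh)&((abs(sgn*l[:,1]-71)<4) if n[0]=='u' else (abs(sgn*l[:,1]-58)<6))&(abs(l[:,0])<60)
    print(n,sgn,m.sum(),np.round(np.percentile(l[m,0],[2,50,98]),1) if m.sum() else '')
E
```

```text
t 7.35 tcp [0.5637 0.2281 0.1744] yaw(y) 10.74 z [-0.012 -0.005 -1.   ] f [-16.7  -4.6  10.1] w 0.188 gf 40.0
[-1.02  3.3  -0.02]
upr top -1 0 
upr top 1 79 [-7.8 13.8 37.3]
handle -1 0 
handle 1 52 [ 6.7 15.1 28.9]
```

View pics/s2.png

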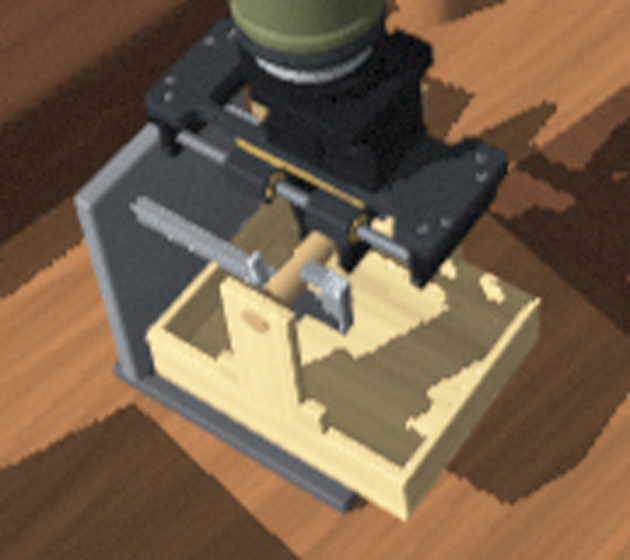

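The crop shows the keeper (255,265) pressed open by the handle and the lip (330,285) cleared by about 15 mm. I'll push slightly more and lift.

move_arm(increments="2 0.4 0 0 0 0 255;0 0 0 0 0 0 255;0 0 6 0 0 0 255;0 0 6 0 0 0 255;0 0 6 0 0 0 255;0 0 0 0 0 0 255;0 0 0 0 0 0 255;0 0 0 0 0 0 255")

```text
time: 8.07
position: [0.568, 0.2284, 0.1903]
tool_rot: [-2.001, -2.415, 0.012]
ft_force: [-7.1, -1.1, -3.6]
grip_width: 0.191
grip_force: 40.0
```

move_arm(increments="-2 -0.4 5 0 0 0 255;-1 -0.2 5 0 0 0 255;0 0 6 0 0 0 255;0 0 6 0 0 0 255;0 0 2 0 0 0 255;0 0 0 0 0 0 255;0 0 0 0 0 0 255;0 0 0 0 0 0 255")

```text
time: 8.73
position: [0.5688, 0.2283, 0.2163]
tool_rot: [2.006, 2.418, -0.0]
ft_force: [0.0, -0.4, -3.8]
grip_width: 0.188
grip_force: 40.0
```

move_arm(increments="-7 -1.3 0 0 0 0 255;-14 -2.6 0 0 0 0 255;-15 -2.8 0 0 0 0 255;-15 -2.8 0 0 0 0 255;-15 -2.8 0 0 0 0 255;-15 -2.8 0 0 0 0 255;-15 -2.8 0 0 0 0 255;-15 -2.8 0 0 0 0 255")

```text
time: 9.4
position: [0.4562, 0.2076, 0.2162]
tool_rot: [2.006, 2.418, -0.001]
ft_force: [0.2, 0.3, -4.3]
grip_width: 0.193
grip_force: 40.0
```

move_arm(increments="-15 -2.8 0 0 0 0 255;-15 -2.8 0 0 0 0 255;-12 -2.3 0 0 0 0 255;-6 -1.2 0 0 0 0 255;0 0 0 0 0 0 255;0 0 0 0 0 0 255;0 0 0 0 0 0 255;0 0 0 0 0 0 255")

```text
time: 10.07
position: [0.4102, 0.1988, 0.2166]
tool_rot: [-2.006, -2.417, -0.001]
ft_force: [0.2, 0.1, -4.0]
grip_width: 0.192
grip_force: 40.0
```

```bash
python3 - <<'E'
from h import *
st()
p=ctrl.get_image("side"); cv2.imwrite("pics/s3.png",p["frame"][:,:,::-1])
E
```

```text
t 10.07 tcp [0.4102 0.1988 0.2166] yaw(y) 10.63 z [ 0.     0.001 -1.   ] f [ 0.2  0.1 -4. ] w 0.192 gf 40.0
```

View pics/s3.png

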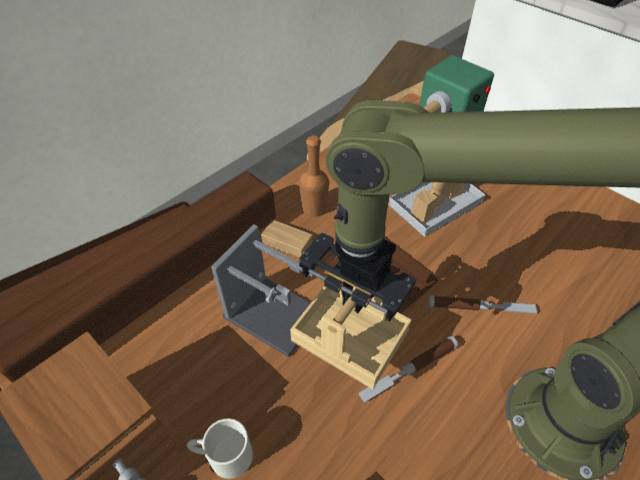

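The tote is off the hook, level in the grip at (350,330). I'll lift it straight above hook height, then carry it to the board.

move_arm(increments="0 0 15 0 0 0 255;0 0 25 0 0 0 255;0 0 25 0 0 0 255;0 0 25 0 0 0 255;0 0 25 0 0 0 255;0 0 20 0 0 0 255;0 0 10 0 0 0 255;0 0 0 0 0 0 255")

```text
time: 10.78
position: [0.411, 0.1992, 0.3635]
tool_rot: [2.005, 2.417, 0.005]
ft_force: [0.7, -0.4, -4.8]
grip_width: 0.19
grip_force: 40.0
```

move_arm(increments="5 -13 0 0 0 -1 255;10 -25 0 0 0 -1.8 255;10 -25 0 0 0 -1.8 255;10 -25 0 0 0 -1.8 255;10 -25 0 0 0 -1.8 255;10 -25 0 0 0 -1.8 255;10 -25 0 0 0 -1.8 255;10 -25 0 0 0 -1.8 255")

```text
time: 11.45
position: [0.4853, 0.0079, 0.3609]
tool_rot: [-2.281, -2.159, 0.001]
ft_force: [-0.8, 0.5, -3.7]
grip_width: 0.194
grip_force: 40.0
```

move_arm(increments="10 -25 0 0 0 -0.7 255;6 -15 0 0 0 0 255;0 0 0 0 0 0 255;0 0 0 0 0 0 255;0 0 0 0 0 0 255;0 0 0 0 0 0 255;0 0 0 0 0 0 255;0 0 0 0 0 0 255")

```text
time: 12.12
position: [0.5006, -0.0284, 0.3619]
tool_rot: [2.289, 2.151, 0.0]
ft_force: [-0.4, -0.2, -4.5]
grip_width: 0.193
grip_force: 40.0
```

```bash
python3 - <<'E'
from h import *
st()
p=ctrl.get_image("top"); W=cloud(p); cv2.imwrite("pics/t4.png",p["frame"][160:400,200:520,::-1].repeat(2,0).repeat(2,1))
np.save("t4.npy",W); p=ctrl.get_image("side"); np.save("s4.npy",cloud(p))
E
```

```text
t 12.12 tcp [ 0.5006 -0.0284  0.3619] yaw(y) -3.56 z [ 0.001 -0.    -1.   ] f [-0.4 -0.2 -4.5] w 0.193 gf 40.0
```

View pics/t4.png

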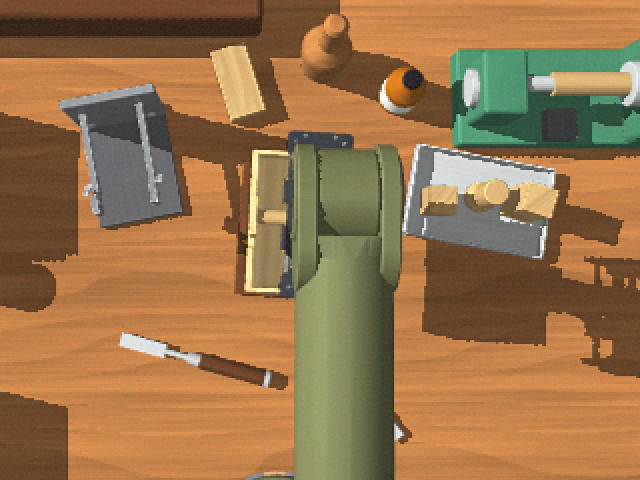

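Top crop: tote over the board at (270,220), level; part is hidden by the arm. Next I check the offset of the tote in the grip.

```bash
python3 - <<'E'
from h import *
a=np.radians(-3.6); E=np.array([[np.cos(a),np.sin(a)],[-np.sin(a),np.cos(a)]])
for n in("t4","s4"):
    P=np.load(n+".npy").reshape(-1,3); P=P[~np.isnan(P[:,0])]
    l=np.c_[(P[:,:2]-[.5006,-.0284])@E.T*1000,P[:,2]*1000]
    m=(abs(l[:,0])<115)&(abs(l[:,1])<95)&(l[:,2]>284)&(l[:,2]<302); q=l[m]
    h,e=np.histogram(q[:,2],bins=9); 
    print(n,m.sum(),'rim z med',np.median(q[:,2]),'x',np.percentile(q[:,0],[.5,99.5]).round(1),'y',np.percentile(q[:,1],[.5,99.5]).round(1))
    for s in(-1,1):
        mm=s*q[:,0]>85; print('  x wall',s,mm.sum(),q[mm].mean(0).round(1) if mm.any() else '')
    mm=(q[:,1]>67)&(abs(q[:,0])>30); print('  y wall',mm.sum(),q[mm].mean(0).round(1), 'slope',np.degrees(np.polyfit(q[mm][:,0],q[mm][:,1],1)[0]).round(2))
    m=(abs(l[:,0])<40)&(abs(l[:,1]-71)<8)&(l[:,2]>390)&(l[:,2]<406); print('  upright',m.sum(),l[m].mean(0).round(1), np.percentile(l[m][:,0],[2,98]).round(1) if m.any() else '')
    m=(abs(l[:,0])<14)&(abs(l[:,1]-45)<15)&(l[:,2]>375)&(l[:,2]<396); print('  handle',m.sum(),l[m].mean(0).round(1))
E
```

```text
t4 197 rim z med 291.8676009663814 x [-96.   93.4] y [29.6 75.5]
  x wall -1 45 [-92.4  56.1 291.2]
  x wall 1 48 [ 89.8  51.7 292.4]
  y wall 129 [ -3.8  71.5 291.9] slope 0.15
  upright 66 [ -1.1  71.2 397.5] [-23.5  20.4]
  handle 82 [ -2.3  45.7 389.5]
s4 1331 rim z med 292.3190514089502 x [-94.3  95.5] y [-76.7  74.9]
  x wall -1 300 [-91.7   3.4 291.2]
  x wall 1 245 [ 91.4   6.8 291.4]
  y wall 328 [ -4.9  71.7 291.4] slope 0.16
  upright 158 [ -1.5  71.4 396.5] [-22.3  21.2]
  handle 110 [ -3.   43.5 389.8]
```

move_arm(increments="1 -1 -16 0 0 0 255;0 0 -34 0 0 0 255;0 0 -38 0 0 0 255;0 0 -38 0 0 0 255;0 0 -38 0 0 0 255;0 0 -30 0 0 0 255;0 0 -20 0 0 -0.2 255;0 0 -8 0 0 0 255")

```text
time: 12.88
position: [0.4991, -0.0301, 0.1361]
tool_rot: [-2.291, -2.143, 0.006]
ft_force: [-0.9, 0.4, -3.9]
grip_width: 0.192
grip_force: 40.0
```

move_arm(increments="0 0 0 0 0 0 255;0 0 0 0 0 0 255;0 0 -3 0 0 0 255;0 0 -3 0 0 0 255;0 0 -3 0 0 0 255;0 0 -2 0 0 0 255;0 0 0 0 0 0 255;0 0 0 0 0 0 255")

```text
time: 13.55
position: [0.5016, -0.0304, 0.1286]
tool_rot: [2.295, 2.145, -0.0]
ft_force: [0.7, 0.3, -4.0]
grip_width: 0.19
grip_force: 40.0
```

```bash
python3 - <<'E'
from h import *
st()
E
```

```text
t 13.55 tcp [ 0.5016 -0.0304  0.1286] yaw(y) -3.86 z [-0. -0. -1.] f [ 0.7  0.3 -4. ] w 0.19 gf 40.0
```

move_arm(increments="0 0 -1 0 0 0 255;0 0 -1 0 0 0 255;0 0 -0.5 0 0 0 255;0 0 0 0 0 0 255;0 0 0 0 0 0 255;0 0 0 0 0 0 255;0 0 0 0 0 0 255;0 0 0 0 0 0 255")

```text
time: 14.22
position: [0.5026, -0.0304, 0.1267]
tool_rot: [2.294, 2.144, 0.002]
ft_force: [3.1, 0.5, 1.8]
grip_width: 0.193
grip_force: 40.0
```

move_arm(increments="0 0 0 0 0 0 120;0 0 0 0 0 0 120;0 0 0 0 0 0 120;0 0 0 0 0 0 120;0 0 0 0 0 0 60;0 0 10 0 0 0 0;0 0 25 0 0 0 0;0 0 35 0 0 0 0")

```text
time: 14.88
position: [0.4994, -0.0302, 0.1949]
tool_rot: [-2.291, -2.142, 0.005]
ft_force: [0.7, -0.3, 0.5]
grip_width: 0.716
grip_force: 0.0
```

move_arm(increments="0 0 35 0 0 0 0;0 0 35 0 0 0 0;0 -30 20 0 0 0 0;0 -35 0 0 0 0 0;0 -35 0 0 0 0 0;0 -35 0 0 0 0 0;5 -35 0 0 0 0 0;5 -35 0 0 0 0 0")

```text
time: 15.55
position: [0.5113, -0.2371, 0.2872]
tool_rot: [2.294, 2.144, -0.0]
ft_force: [1.3, 0.8, 1.2]
grip_width: 1.005
grip_force: 0.0
```

```bash
python3 - <<'E'
from h import *
st()
a=np.radians(-3.7); E=np.array([[np.cos(a),np.sin(a)],[-np.sin(a),np.cos(a)]])
for n in("top","side"):
    p=ctrl.get_image(n); W=cloud(p); np.save(n+"5.npy",W); 
    P=W.reshape(-1,3); P=P[~np.isnan(P[:,0])]
    l=np.c_[(P[:,:2]-[.5005,-.0295])@E.T*1000,P[:,2]*1000]
    m=(abs(l[:,0])<115)&(abs(l[:,1])<95)&(l[:,2]>50)&(l[:,2]<66); q=l[m]
    r=cv2.minAreaRect(P[(abs(P[:,2]-.058)<.005)&np.isin(np.arange(len(P)),np.where(m)[0])][:,:2].astype(np.float32)*1000)
    print(n,len(q),np.median(q[:,2]),np.percentile(q[:,:2],[.5,99.5],axis=0).round(1).tolist(),r)
    for s in(-1,1):
        mm=s*q[:,0]>85; print('  x wall',s,mm.sum(),q[mm].mean(0).round(1)); mm=(s*q[:,1]>67)&(abs(q[:,0])>30); print('  y wall',s,mm.sum(),q[mm].mean(0).round(1))
    b=(abs(l[:,0])<125)&(abs(l[:,1])<105)&(l[:,2]>8)&(l[:,2]<17)
    print('  board',np.percentile(l[b][:,:2],[1,99],axis=0).round(1).tolist())
    cv2.imwrite(f"pics/{n}5.png",p["frame"][:,:,::-1])
E
```

```text
t 15.55 tcp [ 0.5113 -0.2371  0.2872] yaw(y) -3.87 z [ 0.001 -0.001 -1.   ] f [1.3 0.8 1.2] w 1.005 gf 0.0
top 353 56.755420343835624 [[-94.6, -75.0], [95.4, 74.9]] ((501.11724853515625, -29.808547973632812), (150.14602661132812, 190.1371612548828), 86.16171264648438)
  x wall -1 95 [-91.2  -0.3  57. ]
  y wall -1 91 [ -0.8 -71.   56.3]
  x wall 1 95 [91.8 -0.9 57. ]
  y wall 1 86 [-3.2 71.1 57.2]
  board [[-108.3, -88.2], [109.9, 89.6]]
side 917 57.699944796146816 [[-92.9, -77.2], [98.2, 73.9]] ((503.1187744140625, -31.55872344970703), (153.26475524902344, 192.70590209960938), 86.42749786376953)
  x wall -1 209 [-90.    0.7  57.2]
  y wall -1 178 [-11.4 -71.6  57.3]
  x wall 1 203 [93.3  0.2 56.6]
  y wall 1 195 [-4.1 70.9 57.2]
  board [[-107.1, -86.2], [109.8, 88.9]]
```

View pics/side5.png

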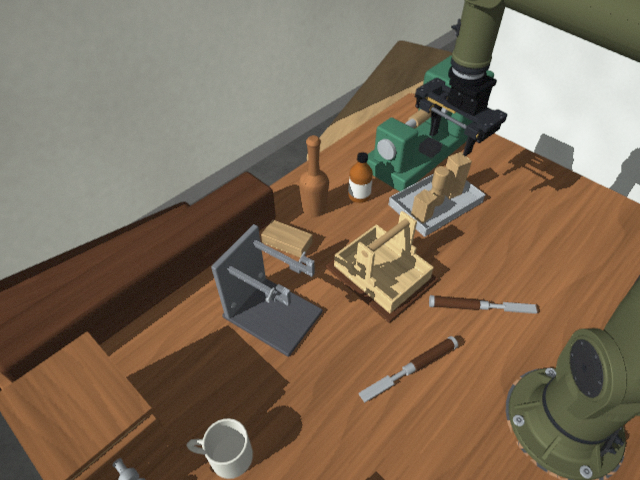

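Side view: the tote stands on the board at (385,265), centred within 1 mm, yaw within 0.3°. Next is the foot, which I'll grip high on the neck so the gripper's body stays above the tote's uprights when placing.

move_arm(increments="9 -21 0 0 0 0 0;9 -21 -10 0 0 0 0;9 -21 -20 0 0 0 0;9 -21 -25 0 0 0 0;7 -16 -25 0 0 0 0;0 0 -20 0 0 0 0;0 0 0 0 0 0 0;0 0 0 0 0 0 0")

```text
time: 16.32
position: [0.5542, -0.3343, 0.1856]
tool_rot: [-2.292, -2.144, -0.0]
ft_force: [0.3, 1.1, 0.5]
grip_width: 0.998
grip_force: 0.0
```

move_arm(increments="0 0 0 0 0 0 0;0 0 0 0 0 0 0;0 0 0 0 0 0 0;0 0 0 0 0 0 0;0 0 0 0 0 0 0;0 0 0 0 0 0 0;0 0 0 0 0 0 0;0 0 0 0 0 0 0")

```text
time: 16.98
position: [0.5546, -0.3354, 0.1861]
tool_rot: [2.295, 2.145, -0.0]
ft_force: [0.1, -0.3, -0.2]
grip_width: 1.0
grip_force: 0.0
```

```bash
python3 - <<'E'
from h import *
st()
for n in("top","side"):
    p=ctrl.get_image(n); W=cloud(p)
    P=W.reshape(-1,3); P=P[~np.isnan(P[:,0])]
    m=(abs(P[:,0]-.555)<.04)&(abs(P[:,1]+.337)<.035)&(abs(P[:,2]-.118)<.006)
    print(n,m.sum(),P[m].mean(0).round(4) if m.any() else '')
P=np.load("top5.npy").reshape(-1,3); m=(abs(P[:,0]-.555)<.04)&(abs(P[:,1]+.337)<.035)&(abs(P[:,2]-.118)<.006);print(m.sum(),P[m].mean(0).round(4))
E
```

```text
t 16.98 tcp [ 0.5546 -0.3354  0.1861] yaw(y) -3.86 z [ 0. -0. -1.] f [ 0.1 -0.3 -0.2] w 1.0 gf 0.0
top 99 [ 0.554  -0.334   0.1175]
side 136 [ 0.5556 -0.3368  0.1188]
0 [nan nan nan]<stdin>:8: RuntimeWarning: Mean of empty slice.
  ret = um.true_divide(
```

move_arm(increments="0 -1 -15 0 0 0 0;0 -0.5 -20 0 0 0 0;0 0 -20 0 0 0 0;0 0 -20 0 0 0 0;0 0 -17 0 0 0 60;0 0 -9 0 0 0 140;0 0 0 0 0 0 255;0 0 0 0 0 0 255", grip_force=20)

```text
time: 17.75
position: [0.5547, -0.3368, 0.0852]
tool_rot: [-2.295, -2.145, -0.0]
ft_force: [0.4, -0.2, 0.6]
grip_width: 0.78
grip_force: 0.0
```

move_arm(increments="0 0 0 0 0 0 255;0 0 0 0 0 0 255;0 0 0 0 0 0 255;0 0 0 0 0 0 255;0 0 0 0 0 0 255;0 0 0 0 0 0 255;0 0 0 0 0 0 255;0 0 0 0 0 0 255")

```text
time: 18.42
position: [0.5552, -0.3372, 0.0859]
tool_rot: [2.294, 2.144, 0.001]
ft_force: [0.2, -0.4, 4.4]
grip_width: 0.449
grip_force: 19.9
```

move_arm(increments="0 0 8 0 0 0 255;0 0 20 0 0 0 255;0 0 30 0 0 0 255;0 0 35 0 0 0 255;0 0 35 0 0 0 255;0 0 35 0 0 0 255;0 0 30 0 0 0 255;0 0 20 0 0 0 255")

```text
time: 19.08
position: [0.555, -0.3369, 0.3019]
tool_rot: [2.293, 2.143, 0.001]
ft_force: [0.4, -0.1, -0.7]
grip_width: 0.452
grip_force: 19.9
```

move_arm(increments="0 10 0 0 0 3 255;0 20 0 0 0 6 255;0 22 0 0 0 6 255;0 22 0 0 0 6 255;0 22 0 0 0 6 255;0 22 0 0 0 6 255;0 22 0 0 0 6 255;0 22 0 0 0 6 255")

```text
time: 19.75
position: [0.5539, -0.1737, 0.2977]
tool_rot: [-1.291, -2.862, 0.0]
ft_force: [-0.8, -0.1, -0.4]
grip_width: 0.45
grip_force: 19.9
```

move_arm(increments="0 22 0 0 0 6 255;0 22 0 0 0 6 255;0 22 0 0 0 6 255;0 22 0 0 0 6 255;0 22 0 0 0 6 255;0 20 0 0 0 6 255;0 10 0 0 0 6 255;0 0 0 0 0 3 255")

```text
time: 20.42
position: [0.554, -0.0307, 0.2981]
tool_rot: [-0.089, -3.139, -0.002]
ft_force: [0.4, 0.1, -1.0]
grip_width: 0.45
grip_force: 19.9
```

move_arm(increments="0 0 0 0 0 0 255;0 0 0 0 0 0 255;0 0 0 0 0 0 255;0 0 0 0 0 0 255;0 0 0 0 0 0 255;0 0 0 0 0 0 255;0 0 0 0 0 0 255;0 0 0 0 0 0 255")

```text
time: 21.08
position: [0.5547, -0.035, 0.2981]
tool_rot: [0.106, 3.14, 0.0]
ft_force: [0.3, -0.5, -0.3]
grip_width: 0.455
grip_force: 19.9
```

```bash
python3 - <<'E'
from h import *
st()
p=ctrl.get_image("side"); W=cloud(p); cv2.imwrite("pics/s6.png",cv2.resize(p["frame"][120:360,280:560,::-1],None,fx=2.5,fy=2.5))
for r in ctrl.find_in("foot_mid",p)[:2]: print(r)
P=W.reshape(-1,3); P=P[~np.isnan(P[:,0])]
m=(abs(P[:,0]-.555)<.04)&(abs(P[:,1]+.034)<.04)&(P[:,2]>.2)&(P[:,2]<.28); q=P[m]
for z in np.arange(.205,.28,.01):
    k=abs(q[:,2]-z)<.005
    if k.sum()>5: print(round(z,3),k.sum(),q[k].mean(0).round(4),q[k].min(0).round(3),q[k].max(0).round(3))
E
```

```text
t 21.08 tcp [ 0.5547 -0.035   0.2981] yaw(y) 86.12 z [ 0.  0. -1.] f [ 0.3 -0.5 -0.3] w 0.455 gf 19.9
{'centre': [0.5439, -0.0257, 0.2593], 'score': 0.94}
0.225 56 [ 0.5464 -0.0194  0.2258] [ 0.532 -0.045  0.22 ] [ 0.578 -0.009  0.23 ]
0.235 78 [ 0.5461 -0.0198  0.2353] [ 0.532 -0.049  0.23 ] [ 0.572 -0.01   0.24 ]
0.245 134 [ 0.5499 -0.0235  0.2452] [ 0.534 -0.053  0.24 ] [ 0.579 -0.01   0.25 ]
0.255 72 [ 0.5492 -0.0256  0.2549] [ 0.538 -0.047  0.25 ] [ 0.573 -0.014  0.26 ]
0.265 53 [ 0.5504 -0.0255  0.2644] [ 0.54  -0.041  0.26 ] [ 0.569 -0.015  0.27 ]
0.275 41 [ 0.55   -0.025   0.2743] [ 0.54  -0.041  0.27 ] [ 0.566 -0.018  0.279]
```

View pics/s6.png

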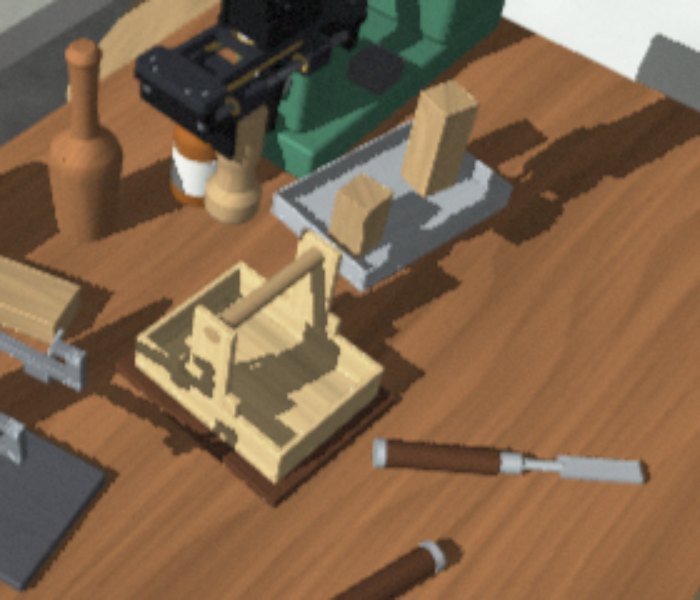

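The crop shows the foot upright in the grip (235,180), with the blank and stub undisturbed and the tote on the board. I'll lower it into the +x half.

move_arm(increments="0 0 -15 0 0 0 255;0 0.5 -30 0 0 0 255;0 0.5 -30 0 0 0 255;0 0 -30 0 0 0 255;0 0 -30 0 0 0 255;0 0 -25 0 0 0 255;0 0 -18 0 0 0 255;0 0 -10 0 0 0 255")

```text
time: 21.85
position: [0.553, -0.0339, 0.1074]
tool_rot: [-0.106, -3.136, -0.001]
ft_force: [-0.0, 0.5, -0.4]
grip_width: 0.448
grip_force: 19.9
```

move_arm(increments="0 0 0 0 0 0 255;0 0 0 0 0 0 255;0 0 -2 0 0 0 255;0 0 -2 0 0 0 255;0 0 -2 0 0 0 255;0 0 0 0 0 0 255;0 0 0 0 0 0 255;0 0 0 0 0 0 255")

```text
time: 22.52
position: [0.5548, -0.0339, 0.1043]
tool_rot: [0.106, 3.139, -0.0]
ft_force: [0.1, 0.4, -1.2]
grip_width: 0.45
grip_force: 19.9
```

move_arm(increments="0 0 -1 0 0 0 255;0 0 -1 0 0 0 255;0 0 -1 0 0 0 255;0 0 0 0 0 0 255;0 0 0 0 0 0 255;0 0 0 0 0 0 255;0 0 0 0 0 0 255;0 0 0 0 0 0 255")

```text
time: 23.18
position: [0.5546, -0.0339, 0.1011]
tool_rot: [-0.106, -3.14, -0.0]
ft_force: [-0.1, 1.8, -0.1]
grip_width: 0.45
grip_force: 19.9
```

move_arm(increments="0 0 -0.5 0 0 0 255;0 0 -0.5 0 0 0 255;0 0 0 0 0 0 255;0 0 0 0 0 0 255;0 0 0 0 0 0 255;0 0 0 0 0 0 255;0 0 0 0 0 0 255;0 0 0 0 0 0 255")

```text
time: 23.85
position: [0.5552, -0.0338, 0.1008]
tool_rot: [0.106, 3.139, -0.0]
ft_force: [-1.4, 0.5, 5.8]
grip_width: 0.45
grip_force: 19.9
```

move_arm(increments="0 0 0.6 0 0 0 255;0 0 0 0 0 0 100;0 0 0 0 0 0 80;0 0 0 0 0 0 60;0 0 0 0 0 0 60;0 0 0 0 0 0 60;0 0 0 0 0 0 60;0 0 0 0 0 0 60")

```text
time: 24.52
position: [0.5546, -0.0339, 0.1006]
tool_rot: [-0.106, -3.14, -0.0]
ft_force: [1.2, 0.0, -0.0]
grip_width: 0.754
grip_force: 0.0
```

move_arm(increments="0 0 8 0 0 0 60;0 0 15 0 0 0 60;0 0 25 0 0 0 60;0 0 30 0 0 0 60;0 0 35 0 0 0 60;0 0 35 0 0 0 60;0 -35 10 0 0 0 60;0 -38 0 0 0 0 60")

```text
time: 25.18
position: [0.5574, -0.104, 0.2644]
tool_rot: [0.094, 3.131, -0.002]
ft_force: [1.4, -0.8, -0.8]
grip_width: 0.765
grip_force: 0.0
```

move_arm(increments="0 -38 0 0 0 0 60;0 -38 0 0 0 0 60;0 -38 0 0 0 0 60;0 -38 0 0 0 0 60;0 -20 0 0 0 0 60;0 0 0 0 0 0 60;0 0 0 0 0 0 60;0 0 0 0 0 0 60")

```text
time: 25.85
position: [0.5551, -0.2774, 0.2591]
tool_rot: [0.104, 3.139, 0.002]
ft_force: [0.6, 0.1, 0.2]
grip_width: 0.765
grip_force: 0.0
```

```bash
python3 - <<'E'
from h import *
st()
for n in("top","side"):
    p=ctrl.get_image(n); W=cloud(p)
    P=W.reshape(-1,3); P=P[~np.isnan(P[:,0])]
    m=(abs(P[:,0]-.555)<.045)&(abs(P[:,1]+.034)<.045)&(abs(P[:,2]-.133)<.007)
    print(n,m.sum(),P[m].mean(0).round(4))
    q=P[(abs(P[:,0]-.5)<.115)&(abs(P[:,1]+.03)<.095)&(P[:,2]>.05)&(P[:,2]<.066)]
    print(cv2.minAreaRect(q[:,:2].astype(np.float32)*1000))
cv2.imwrite("pics/s7.png",cv2.resize(p["frame"][80:360,240:560,::-1],None,fx=2,fy=2))
E
```

```text
t 25.85 tcp [ 0.5551 -0.2774  0.2591] yaw(y) 86.22 z [ 0.001  0.001 -1.   ] f [0.6 0.1 0.2] w 0.765 gf 0.0
top 125 [ 0.5544 -0.0315  0.1327]
((500.8587646484375, -29.66326904296875), (150.19435119628906, 189.9408416748047), 86.16674041748047)
side 188 [ 0.5553 -0.0312  0.1337]
((503.48687744140625, -32.25825500488281), (154.05392456054688, 192.5102996826172), 86.33159637451172)
```

View pics/s7.png

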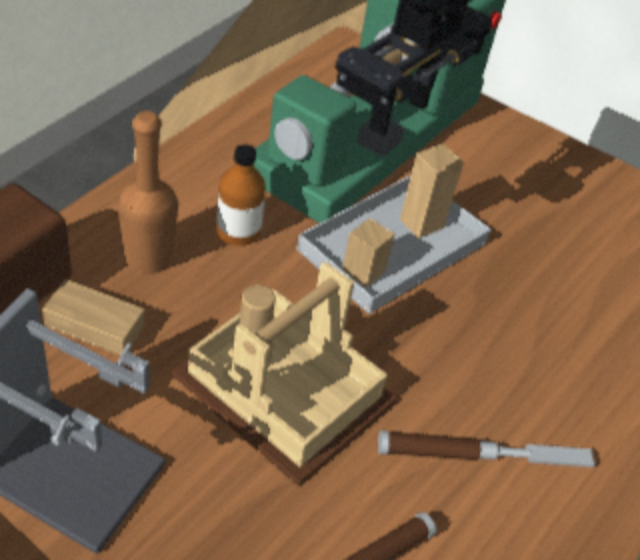

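The foot stands upright in the tote (258,310) with its top at 0.133 m, as it should be. The tote is still centred, the blank and stub are in place, and the robot touches nothing.

```bash
python3 -c "
from bench import ctrl
print(ctrl.close_job())"
```

```text
the job is handed in; nothing more can be done
None
```

The job is handed in after about 26 s of robot time: the tote stands squarely on the packing board, centred to about 1 mm, with the turned foot upright inside it; the blank, stub, mallet and oil bottle looked undisturbed in the last picture, while the mug was outside that crop, but the arm stayed well clear of it.

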